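# Restock the rotary tin dispenser

## Task

Restock the rotary tin dispenser so that the old tin is sold next. Slide one of the loose tins through the opening in the wire fence fully into the empty one-dot pocket, turn the red star wheel by its black grips until the two-dot pocket faces the opening and slide the other tin fully into that, then turn the three-dot pocket with the old tin to face the opening squarely. Keep the tins standing and the old one in its pocket, and leave the other things on the counter where they are.

Things in the scene. Friction and masses are not known exactly. Their poses are not given: they have to be found in the camera images.
- dispenser: Fixed dispenser: round steel base plate, 300 mm across, 2.5 mm thick, bevelled edge up which tins slide; on it a ring fence of two wire hoops (inner radius 120, 49 mm high). Origin: centre of the underside, on the wheel's axle, at counter level; z up. -x points out of the fence's opening (117 mm wide at radius 124, its ends flared to 152 mm wide 146 mm from the axle), roughly towards world -y.
- opening (a point): Middle of the opening in the fence, 140 mm from the axle, at the height of the base plate's top (2.5 mm). Its axes are the dispenser's: -x points outward.
- front_seat (a point): Where a pocket's centre is when that pocket faces the opening squarely: 76 mm from the axle towards the opening, at the base plate's top.
- wheel (a joint): Turn of the red star wheel since the start, rad, growing clockwise seen from above; no stops, stays where left; one pocket is 2.09. Two plates (14-20 and 40-46 mm high, 231 mm across) with three U-shaped pockets 82 mm wide, open outward, without floor. Dots on the black hub (56 mm high) number them: one dot is near the opening at the start; clockwise turning brings two dots next, then three dots.
- pocket_1 (a point): Seat centre of the one-dot pocket, 76 mm from the axle, at the base plate's top (2.5 mm); turns with the wheel. Empty at the start. A tin pushed fully in stands within about 8 mm of it (its centre can go to 73 mm from the axle).
- pocket_2 (a point): The same for the two-dot pocket, empty at the start.
- pocket_3 (a point): The same for the three-dot pocket, which holds the old tin.
- grip_a (a point): Mid-height of one of the wheel's three upright black cylindrical grips: 16 mm thick, from 64 to 110 mm above the counter, 85 mm from the axle, midway between the three-dot and the one-dot pocket; this point is 92 mm high and turns with the wheel. The grip can be pinched or pushed.
- grip_b (a point): The same for the grip midway between the one-dot and the two-dot pocket.
- grip_c (a point): The same for the grip midway between the two-dot and the three-dot pocket.
- tin_a: A loose green-and-gold round food tin, 75 mm across, 58 mm high, 255 g. Origin: centre of its underside; z up. Stands on the counter outside the opening. Either loose tin may go into either pocket.
- tin_b: The other loose tin, the same.
- tin_old: The old tin, the same product, standing in the three-dot pocket (its underside 2.5 mm above the counter).
- calculator: Bystander: black desk calculator, 118 x 76 x 14 mm, lying on the counter; origin at the centre of its underside.
- stamp: Bystander: wooden hand stamp, 25 x 52 x 64 mm, standing; origin at the centre of its underside.
- lighter_red: Bystander: red lighter, 81 x 25 x 12 mm, lying; origin at the middle of its underside.
Mind the look-alikes: they are no part of the job. What is shaped like the tin_old but turquoise is not meant. Leave any turquoise look-alike of the tin_b alone.

How it is judged:
On the way, in this order (a step that is already met when the one before it is completed fails the run):
1. a loose tin stands fully in the one-dot pocket (((horizontal distance between tin_a and pocket_1 below 0.024 m and angle between tin_a's own z axis and vertical below 0.12 rad and height (world z) of tin_a below 0.012 m) or (horizontal distance between tin_b and pocket_1 below 0.024 m and angle between tin_b's own z axis and vertical below 0.12 rad and height (world z) of tin_b below 0.012 m))), for 0.2 s.
2. the other loose tin stands fully in the two-dot pocket, the first one still in the one-dot pocket ((((horizontal distance between tin_a and pocket_1 below 0.024 m and angle between tin_a's own z axis and vertical below 0.12 rad and height (world z) of tin_a below 0.012 m) and (horizontal distance between tin_b and pocket_2 below 0.024 m and angle between tin_b's own z axis and vertical below 0.12 rad and height (world z) of tin_b below 0.012 m)) or ((horizontal distance between tin_b and pocket_1 below 0.024 m and angle between tin_b's own z axis and vertical below 0.12 rad and height (world z) of tin_b below 0.012 m) and (horizontal distance between tin_a and pocket_2 below 0.024 m and angle between tin_a's own z axis and vertical below 0.12 rad and height (world z) of tin_a below 0.012 m)))), for 0.2 s.
At the end, for the whole second after the job is handed in: Loose tins upright in pockets one and two and the old tin in three, each within 24 mm of its seat centre, on the base plate; the three-dot pocket facing the opening (seat centre within 27 mm of front_seat, about 20 degrees); all at rest ((((horizontal distance between tin_a and pocket_1 below 0.024 m and angle between tin_a's own z axis and vertical below 0.12 rad and height (world z) of tin_a below 0.012 m) and (horizontal distance between tin_b and pocket_2 below 0.024 m and angle between tin_b's own z axis and vertical below 0.12 rad and height (world z) of tin_b below 0.012 m)) or ((horizontal distance between tin_b and pocket_1 below 0.024 m and angle between tin_b's own z axis and vertical below 0.12 rad and height (world z) of tin_b below 0.012 m) and (horizontal distance between tin_a and pocket_2 below 0.024 m and angle between tin_a's own z axis and vertical below 0.12 rad and height (world z) of tin_a below 0.012 m))) and horizontal distance between tin_old and pocket_3 below 0.024 m and angle between tin_old's own z axis and vertical below 0.12 rad and height (world z) of tin_old below 0.012 m and horizontal distance between pocket_3 and front_seat below 0.027 m and velocity of joint wheel between -0.1 and 0.1 rad/s and linear speed of each of tin_a, tin_b, tin_old below 0.03 m/s); the robot touches nothing.
It fails at once if the old tin leaves its pocket (horizontal distance between tin_old and pocket_3 above 0.04 m).
It fails at once if a tin is tipped over (angle between any of tin_a, tin_b, tin_old's own z axis and vertical above 0.6 rad).
It fails at once if the calculator, stamp or red lighter is moved by more than 30 mm (distance of any of calculator, stamp, lighter_red from where it was at the start of the episode above 0.03 m).
It also fails if it takes over 69 s, if anything falls off the work surface, if the arm or the gripper's body presses on something with over 40 N, if the wrist force passes 120 N, or if a joint passes its speed limit or range.

## Robot

A 7-joint arm with a two-finger parallel gripper is mounted at the origin on a cart in front of the work surface, level with it; the furniture and walls round the work are solid. World frame = base frame: x ahead of the robot, y to its left, z up, the work surface at z = 0. Lengths are in m, angles in rad, forces in N, time in s.
With the tool pointing down it reaches from about 0.4 to 0.75 m from the base axis. Payload 19.5 kg.
Tool frame: the origin (TCP) lies midway between the tips of the shut fingers; the grasp point (between the pads) lies 19 mm behind it; z points along the fingers, y is the line along which they close (so a half turn about z gives the same grasp; the last joint's range is limited). The gripper opens to 85 mm and grips with 20 to 120 N. Pads are 22 mm wide; open, the fingers measure 114 mm over their backs; the gripper's body (76 mm by 85 mm) begins 54 mm behind the grasp point. The pads swing forward as they close: fully open they stand 13 mm farther back than shut.
Start: joints at [1.242, 0.707, -0.028, 1.485, 0.022, 0.951, -0.075], TCP at [0.163, -0.551, 0.231] pointing down, gripper open.
Joint ranges: [-2.71, 2.71], [-0.32, 2.16], [-1.57, 1.52], [0, 2.45], [-1.46, 4.6], [0, 2.02], [-2.83, 2.83]. Speed limits (rad/s): [1.89, 1.89, 2.57, 2.57, 3.01, 3.01, 3.01].

## Interface

Orientations are given as a unit quaternion [x, y, z, w].
In Python, from plant import r gives the robot as it stands. The module is installed in compiled form; this text tells all that it offers.
- The arm moves only by the tool apply_moves, never from a script. Its argument "series" is text: rows parted by semicolons, each of 6 numbers parted by spaces: the shift along the tool's x, y, z scaled (see below), then the turn, a rotation vector about the tool's x, y, z scaled (see below). A call has exactly 8 rows; each row shifts and turns the commanded pose from where the row before left it, along the tool's axes as they then stand; what a row does not reach is not made up. The controller multiplies each number of a shift by 0.025 m and each number of a turn by 6 degrees. A row lasts 1/10 s, in which the tool goes at most 50 mm and 8.59 degrees, less where a joint would pass 70% of its speed; a pose out of reach is approached as far as the arm can. A call with a number of a shift or a turn outside -1 to 1 is refused whole. A call with a gripper value outside its range is refused whole. "hand" is the opening, from -1 (shut) to 1 (fully open), set as the call begins (left out, the last holds). The fingers move at their own pace and stop on an object; "grip_force" is the grip in N (left out, the last holds). Time passes only in rows, so rows that do not move let the fingers close, or fill a call up. It gives the time, the measured TCP pose, the force, the opening and the grip force at its end, in the units of the state.
- r.get_state(): the state, without advancing time (a new reading comes with each control period).
- r.grab_frame(name): name is "side" or "top" or "wrist"; returns a dict with "frame" (384x512x3 uint8, red, green, blue), "z_map" (384x512 float32, m along the optical axis (not along the pixel's ray), 0 where there is no reading), "camera_matrix" (3x3 intrinsics, pixels), "R" (3x3) and "t" (3): a world point X has camera coordinates R X + t. Camera axes: x right, y down, z forward; pixel columns grow to the right and rows downward; lengths in m; the calibration is good to about 2 mm. The wrist camera is an equidistant fisheye: a pixel r from the principal point sees the ray r / f radians off the axis. A picture is of the moment at which its call begins.
- r.sign_off(): hands the job in; it is judged then, once.
The state is a dict: "clock": time; "joint_positions": joint angles; "joint_velocities": joint speeds; "joint_efforts": joint torques, N m; "position": TCP position; "ee_rot": TCP orientation; "ft_force": force on the tool from outside, world axes, zero at the start; "ft_torque": the same for the moment, N m; "opening": finger opening in m; "grasp_force": force on a finger pad.
Only numpy, scipy, OpenCV 4.12 (cv2) and the standard library are available. Lean on these libraries where they do the work, as an engineer would, in place of code of your own. Each camera call takes 0.05 s, during which the arm holds its last target. There are 200 camera calls.

## Working session

There is one attempt and no reset: what is moved stays moved. The work goes in short steps, Python scripts to look and compute and a tool call to move; the robot and the scene stay as the last step left them, time stands still between calls to the robot, and variables do not carry over. Pictures are saved under pics/ and viewed, at most 10 in all, crops included, and the job is handed in when it is done.

Besides the shell and the picture viewer there is one more tool, called after "Emit:" by a JSON object that holds its "api" and its "payload". apply_moves: Moves the arm, as the interface text tells. Its arguments: {"type":"object","properties":{"series":{"type":"string"},"hand":{"type":"number"},"grip_force":{"type":"number"}},"required":["series"]}

```bash
mkdir -p pics
cat > h.py <<'E'
import numpy as np, cv2
from plant import r
def grab(n,save=None):
    f=r.grab_frame(n)
    if save: cv2.imwrite('pics/'+save+'.png',f['frame'][:,:,::-1])
    return f
def world(f,u,v,z):
    K,R,t=f['camera_matrix'],f['R'],f['t']
    d=R.T@np.array([(u-K[0,2])/K[0,0],(v-K[1,2])/K[1,1],1]); c=-R.T@t
    return c+d*(z-c[2])/d[2]
def cloud(f):
    K,R,t=f['camera_matrix'],f['R'],f['t'];Z=f['z_map']
    v,u=np.mgrid[:Z.shape[0],:Z.shape[1]]
    P=np.stack([(u-K[0,2])/K[0,0]*Z,(v-K[1,2])/K[1,1]*Z,Z],-1)
    return (P-t)@R
E
python3 - <<'E'
from h import *
s=r.get_state();print(s['clock'],s['position'],s['ee_rot'])
a=grab('top','t0');b=grab('side','s0')
for f in(a,b):print(f['camera_matrix'],f['R'],-f['R'].T@f['t'])
im=np.hstack([a['frame'],b['frame']])[:,:,::-1];cv2.imwrite('pics/both.png',cv2.resize(im,(800,300)))
E
```

```text
0.0 [ 0.16259777 -0.55125762  0.2308351 ] [ 9.89732974e-01  1.42927750e-01 -1.01831118e-04 -5.37464414e-04]
[[494.09790083   0.         251.25532654]
 [  0.         494.09790083 189.1356782 ]
 [  0.           0.           1.        ]] [[ 0.02170588 -0.99936244  0.02834723]
 [-0.98733679 -0.02588421 -0.15651223]
 [ 0.15714619 -0.02459103 -0.98726914]] [ 0.29168421 -0.03927822  1.535382  ]
[[449.33345016   0.         253.57705521]
 [  0.         449.33345016 195.7330042 ]
 [  0.           0.           1.        ]] [[-0.89142191 -0.45312369 -0.00677489]
 [-0.33875341  0.67620483 -0.65421185]
 [ 0.3010201  -0.58088376 -0.756281  ]] [0.01837852 0.9305201  1.33611614]
```

View pics/t0.png

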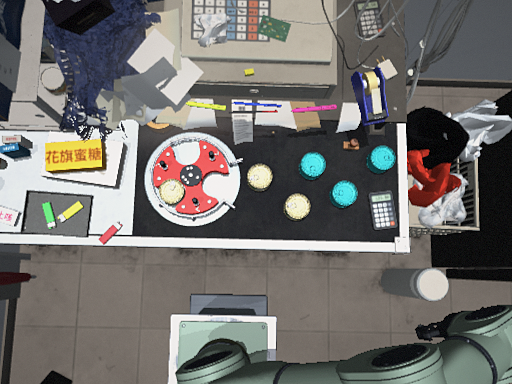

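View pics/s0.png

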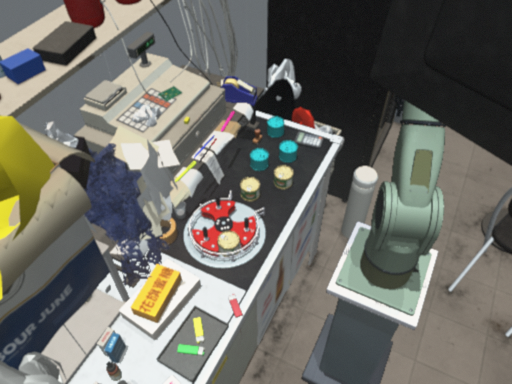

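The top view shows the dispenser at about (192,180) with its opening to the right. The loose tins are at (260,178) and (297,206), and the turquoise look-alikes at (313,165), (345,193) and (382,158). The calculator is at (383,210) and the red lighter at (110,232). The old tin sits at (172,190).

Run:
```python
from h import *
f=grab('top');P=cloud(f);im=f['frame'];hsv=cv2.cvtColor(im,cv2.COLOR_RGB2HSV)
c=cv2.resize(im[125:245,135:405],None,fx=2.9,fy=2.9,interpolation=cv2.INTER_CUBIC)[:,:,::-1];cv2.imwrite('pics/crop.png',c)
roi=np.zeros(im.shape[:2],bool);roi[125:240,140:400]=1
# tins by top height & hue
H=P[...,2];print('counter z',np.median(H[215:230,250:280]))
def comps(m,name,zt,minA=20):
    n,l,st,ce=cv2.connectedComponentsWithStats((m&roi).astype(np.uint8))
    for i in range(1,n):
        if st[i,4]>minA:
            print(name,ce[i].round(1),st[i,4],st[i,2:4],'z',np.median(H[l==i]).round(3),'ray',world(f,*ce[i],zt).round(4),'cloud',np.median(P[l==i],0).round(4))
h,s,v=cv2.split(hsv)
comps((h>15)&(h<40)&(s>40)&(v>120)&(H>0.045),'gold',.058,100)
comps((h>80)&(h<100)&(s>100)&(H>.04),'turq',.058,100)
comps(((h<8)|(h>172))&(s>120)&(v>90),'red',.046,20)
# grips: high points
comps((H>.095)&(H<.13),'grip',.11,5)
comps((H>.048)&(H<.07)&(v<70),'hub',.056,20)
wh=(v>225)&(s<40)&(np.hypot(*(np.mgrid[:384,:512][::-1]-np.array([192,178])[:,None,None]))<12)
comps(wh,'dot',.056,0)
```

```text
counter z -0.0014106805290309487
gold [259.8 176.6] 268 [25 25] z 0.055 ray [ 0.5661 -0.1011  0.058 ] cloud [ 0.5637 -0.1012  0.0547]
gold [171.4 192.3] 243 [25 25] z 0.057 ray [0.5108 0.1642 0.058 ] cloud [0.5066 0.1635 0.0568]
gold [297.6 206.8] 273 [24 25] z 0.055 ray [ 0.4765 -0.2172  0.058 ] cloud [ 0.4713 -0.2176  0.0549]
turq [382.2 158.1] 492 [26 25] z 0.055 ray [ 0.6343 -0.4776  0.058 ] cloud [ 0.6353 -0.4784  0.0547]
turq [312.8 164.6] 484 [25 25] z 0.054 ray [ 0.6078 -0.263   0.058 ] cloud [ 0.6079 -0.2638  0.0545]
turq [344.3 193.3] 494 [26 25] z 0.055 ray [ 0.5213 -0.3595  0.058 ] cloud [ 0.5218 -0.3596  0.0547]
red [190.8 176.6] 1995 [75 74] z 0.045 ray [0.5627 0.1093 0.046 ] cloud [0.5781 0.0956 0.0452]
grip [243.  137.1] 129 [19 12] z 0.114 ray [ 0.6744 -0.0469  0.11  ] cloud [ 0.6734 -0.0468  0.1142]
grip [211.  153.5] 25 [5 6] z 0.107 ray [0.6218 0.0462 0.11  ] cloud [0.6217 0.0463 0.1073]
grip [161.9 163.2] 25 [5 6] z 0.108 ray [0.5887 0.1888 0.11  ] cloud [0.5886 0.1888 0.1078]
grip [194.4 200.2] 26 [6 6] z 0.108 ray [0.4819 0.0896 0.11  ] cloud [0.4821 0.0904 0.108 ]
dot [190.7 167.3] 3 [2 2] z 0.058 ray [0.5895 0.1097 0.056 ] cloud [0.5901 0.109  0.0576]
dot [187.3 168.3] 3 [2 2] z 0.06 ray [0.5861 0.1197 0.056 ] cloud [0.586  0.1202 0.0596]
dot [190.1 174.9] 8 [3 3] z 0.058 ray [0.5661 0.1104 0.056 ] cloud [0.5654 0.1104 0.0583]
dot [182.5 176.5] 4 [2 2] z 0.059 ray [0.5605 0.1333 0.056 ] cloud [0.56   0.1328 0.059 ]
dot [197.2 177. ] 4 [2 3] z 0.056 ray [0.5601 0.0886 0.056 ] cloud [0.5605 0.0892 0.0559]
dot [185.3 179.3] 3 [2 2] z 0.055 ray [0.552  0.1243 0.056 ] cloud [0.5532 0.1255 0.0549]
dot [187.4 182.2] 5 [2 3] z 0.059 ray [0.5434 0.1177 0.056 ] cloud [0.5431 0.1184 0.059 ]
```

View pics/crop.png

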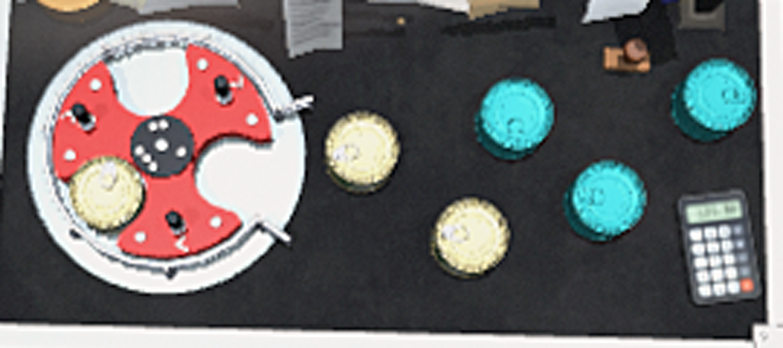

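The crop confirms the layout: the single-dot pocket faces the opening on the right, the two-dot pocket is at the top, and the old tin is lower left. The flared fence ends are at crop (305,100) and (287,238). I'll use these for the opening direction and the tool-frame plan.

```bash
cat >> h.py <<'E'
C=np.array([.5641,.1082])
def pol(rad,deg): return C+rad*np.array([np.cos(np.radians(deg)),np.sin(np.radians(deg))])
def yaw(s=None):
    from scipy.spatial.transform import Rotation as Ro
    M=Ro.from_quat((s or r.get_state())['ee_rot']).as_matrix(); return np.degrees(np.arctan2(M[1,0],M[0,0])),M
def to(xy,z,y=None):
    "tool-frame units from measured pose to target; first shift (current axes), then turn about tool z"
    s=r.get_state();a,M=yaw(s)
    d=M.T@(np.r_[xy,z]-s['position'])/.025
    print('t',round(s['clock'],2),'pos',s['position'].round(4),'yaw',round(a,1),'tilt z',M[:,2].round(3),'| units',d.round(2), 'turn',None if y is None else round(-((y-a+180)%360-180)/6,2))
E
python3 - <<'E'
from h import *
f=grab('top')
e=[world(f,135+u/2.9,125+v/2.9,.04)[:2] for u,v in((305,100),(287,238))]
m=(e[0]+e[1])/2-C;print(e,np.linalg.norm(e[0]-e[1]),np.linalg.norm(m),np.degrees(np.arctan2(m[1],m[0])))
for p in e: d=p-C;print(np.linalg.norm(d),np.degrees(np.arctan2(d[1],d[0])))
# disc outline centre
im=f['frame'];P=cloud(f)
g=grab('side');Q=cloud(g);h,s,v=cv2.split(cv2.cvtColor(g['frame'],cv2.COLOR_RGB2HSV))
H=Q[...,2]
n,l,st,ce=cv2.connectedComponentsWithStats(((h>15)&(h<40)&(s>40)&(v>120)&(H>.045)&(H<.075)).astype(np.uint8))
for i in range(1,n):
    if st[i,4]>60: print('side tin',ce[i].round(1),st[i,4],world(g,*ce[i],.058).round(4))
to((.566,-.101),.10,73)
E
```

```text
[array([ 0.62164778, -0.04022772]), array([ 0.47305317, -0.02507596])] 0.14936510203443246 0.1418442368455205 -96.78153556678006
0.15919338318384751 -68.80789949658289
0.16140634639299387 -124.33874859651098
side tin [283.3 172. ] 211 [ 0.4785 -0.2135  0.058 ]
side tin [249.8 183.9] 225 [ 0.5674 -0.0985  0.058 ]
side tin [169.7 228.4] 88 [0.7236 0.2186 0.058 ]
side tin [228.2 240. ] 289 [0.5137 0.1691 0.058 ]
side tin [144.9 316.7] 76 [0.6027 0.5334 0.058 ]
t 0.25 pos [ 0.1626 -0.5514  0.2311] yaw 16.4 tilt z [-0.     0.001 -1.   ] | units [ 20.57 -12.71   5.25] turn -9.43
```

```bash
cat >> h.py <<'E'
def plan(pts, s=None):
    "pts: list of (x,y,z,yaw) per row; prints the shift/turn units per row"
    s=r.get_state();a,M=yaw(s);p=np.array(s['position']);out=[]
    for x,y,z,w in pts:
        c,q=np.cos(np.radians(a)),np.sin(np.radians(a))
        d=np.array([x,y,z])-p; u=np.array([c*d[0]+q*d[1], q*d[0]-c*d[1], -d[2]])/.025
        t=-((w-a+180)%360-180)/6
        u=u.round(2);t=round(t,2)
        p=p+.025*np.array([c*u[0]+q*u[1],q*u[0]-c*u[1],-u[2]]);a-=6*t
        out.append('%g %g %g 0 0 %g'%(*u,t))
    print('t',round(s['clock'],2),'pos',s['position'].round(4),'yaw',round(yaw(s)[0],2),'F',s['ft_force'].round(1),'open',round(s['opening'],4))
    for i in range(0,len(out),8): print('; '.join(out[i:i+8]))
def line(xy,z,w,n):
    s=r.get_state();a=yaw(s)[0];p=np.array(s['position']);dw=(w-a+180)%360-180
    return [(*(p+(np.r_[xy,z]-p)*k/n),a+dw*k/n) for k in np.arange(1,n+1)]
E
python3 - <<'E'
from h import *
plan(line(pol(.0845,-47.1),.15,73,32))
E
```

```text
t 0.25 pos [ 0.1626 -0.5514  0.2311] yaw 16.43 F [0.6 0.2 0.1] open 0.085
0.76 -0.55 0.1 0 0 -0.29; 0.78 -0.54 0.1 0 0 -0.3; 0.79 -0.5 0.1 0 0 -0.29; 0.81 -0.48 0.11 0 0 -0.3; 0.83 -0.46 0.1 0 0 -0.29; 0.84 -0.43 0.1 0 0 -0.3; 0.85 -0.4 0.1 0 0 -0.29; 0.86 -0.38 0.1 0 0 -0.3
0.87 -0.35 0.1 0 0 -0.29; 0.89 -0.33 0.1 0 0 -0.3; 0.89 -0.3 0.1 0 0 -0.29; 0.9 -0.26 0.11 0 0 -0.3; 0.92 -0.25 0.1 0 0 -0.29; 0.91 -0.21 0.1 0 0 -0.29; 0.93 -0.18 0.1 0 0 -0.3; 0.93 -0.16 0.1 0 0 -0.29
0.93 -0.13 0.1 0 0 -0.3; 0.94 -0.1 0.1 0 0 -0.29; 0.93 -0.07 0.11 0 0 -0.3; 0.95 -0.04 0.1 0 0 -0.29; 0.94 -0.01 0.1 0 0 -0.3; 0.94 0.02 0.1 0 0 -0.29; 0.94 0.05 0.1 0 0 -0.3; 0.94 0.07 0.1 0 0 -0.29
0.93 0.11 0.1 0 0 -0.3; 0.94 0.13 0.1 0 0 -0.29; 0.93 0.16 0.11 0 0 -0.3; 0.92 0.2 0.1 0 0 -0.29; 0.91 0.21 0.1 0 0 -0.29; 0.91 0.25 0.1 0 0 -0.3; 0.9 0.28 0.1 0 0 -0.29; 0.9 0.3 0.1 0 0 -0.3
```

Emit:
{"api": "apply_moves", "payload": {"series": "0.76 -0.55 0.1 0 0 -0.3; 0.78 -0.54 0.1 0 0 -0.3; 0.79 -0.5 0.1 0 0 -0.3; 0.81 -0.48 0.1 0 0 -0.3; 0.83 -0.46 0.1 0 0 -0.3; 0.84 -0.43 0.1 0 0 -0.3; 0.85 -0.4 0.1 0 0 -0.3; 0.86 -0.38 0.1 0 0 -0.3", "hand": 0, "grip_force": 60}}

```text
clock: 1.05
position: [0.2776, -0.4011, 0.2112]
ee_rot: [0.964, 0.266, 0.0, -0.0]
ft_force: [0.3, 0.0, -0.0]
opening: 0.0427
grasp_force: 0.0
```

Emit:
{"api": "apply_moves", "payload": {"series": "0.87 -0.35 0.1 0 0 -0.3; 0.88 -0.33 0.1 0 0 -0.3; 0.89 -0.3 0.1 0 0 -0.3; 0.9 -0.26 0.1 0 0 -0.3; 0.91 -0.25 0.1 0 0 -0.3; 0.91 -0.21 0.1 0 0 -0.3; 0.92 -0.18 0.1 0 0 -0.3; 0.93 -0.16 0.1 0 0 -0.3"}}

```text
clock: 1.85
position: [0.3909, -0.2513, 0.1912]
ee_rot: [0.923, 0.385, 0.0, -0.0]
ft_force: [0.1, -0.6, -0.2]
opening: 0.0426
grasp_force: 0.0
```

Emit:
{"api": "apply_moves", "payload": {"series": "0.93 -0.13 0.1 0 0 -0.3; 0.94 -0.1 0.1 0 0 -0.3; 0.94 -0.07 0.1 0 0 -0.3; 0.94 -0.04 0.1 0 0 -0.3; 0.94 0 0.1 0 0 -0.3; 0.94 0.02 0.1 0 0 -0.3; 0.94 0.05 0.1 0 0 -0.3; 0.94 0.07 0.1 0 0 -0.3"}}

```text
clock: 2.65
position: [0.504, -0.1007, 0.1712]
ee_rot: [0.867, 0.498, -0.0, -0.0]
ft_force: [0.4, 0.2, 0.1]
opening: 0.0429
grasp_force: 0.0
```

Run:
```python
from h import *
plan(line(pol(.0845,-47.1),.15,73,8))
print(r.get_state()['joint_positions'].round(2))
```

```text
t 2.65 pos [ 0.504  -0.1007  0.1712] yaw 59.71 F [0.4 0.2 0.1] open 0.0429
0.93 0.14 0.11 0 0 -0.28; 0.93 0.16 0.1 0 0 -0.27; 0.92 0.19 0.11 0 0 -0.28; 0.92 0.22 0.1 0 0 -0.28; 0.91 0.24 0.11 0 0 -0.27; 0.9 0.27 0.11 0 0 -0.28; 0.89 0.3 0.1 0 0 -0.28; 0.88 0.32 0.11 0 0 -0.28
[ 0.2   0.7  -0.12  1.78  0.13  0.66 -0.52]
```

Emit:
{"api": "apply_moves", "payload": {"series": "0.93 0.14 0.1 0 0 -0.28; 0.93 0.16 0.1 0 0 -0.28; 0.92 0.19 0.1 0 0 -0.28; 0.92 0.22 0.1 0 0 -0.28; 0.91 0.24 0.1 0 0 -0.28; 0.9 0.27 0.1 0 0 -0.28; 0.89 0.3 0.1 0 0 -0.28; 0.88 0.32 0.1 0 0 -0.28"}}

```text
clock: 3.45
position: [0.6216, 0.0461, 0.1511]
ee_rot: [0.803, 0.596, -0.0, -0.0]
ft_force: [-0.3, -0.2, 0.6]
opening: 0.0427
grasp_force: 0.0
```

Emit:
{"api": "apply_moves", "payload": {"series": "0 0 0.5 0 0 0; 0 0 0.5 0 0 0; 0 0 0.5 0 0 0; 0 0 0.5 0 0 0; 0 0 0.5 0 0 0; 0 0 0.5 0 0 0; 0 0 0 0 0 0; 0 0 0 0 0 0"}}

```text
clock: 4.25
position: [0.6211, 0.0454, 0.0763]
ee_rot: [0.803, 0.595, -0.0, -0.0]
ft_force: [0.6, 0.2, 0.3]
opening: 0.0427
grasp_force: 0.0
```

Emit:
{"api": "apply_moves", "payload": {"series": "0 0 0 0 0 0; 0 0 0 0 0 0; 0 0 0 0 0 0; 0 0 0 0 0 0; 0 0 0 0 0 0; 0 0 0 0 0 0; 0 0 0 0 0 0; 0 0 0 0 0 0", "hand": -1, "grip_force": 40}}

```text
clock: 5.05
position: [0.623, 0.0436, 0.0773]
ee_rot: [0.804, 0.595, 0.001, 0.002]
ft_force: [10.1, -8.2, -0.1]
opening: 0.0148
grasp_force: 40.7
```

Run:
```python
from h import *
s=r.get_state();p=s['position'][:2]-C;print(s['position'],np.linalg.norm(p),np.degrees(np.arctan2(p[1],p[0])))
plan([(*pol(.0847,a),.0765,73) for a in (-45.8,-44.5,-43.2,-41.9,-40.6,-39.3,-38,-36.8)])
f=grab('top');P=cloud(f);H=P[...,2];m=((H>.095)&(H<.13)).astype(np.uint8)
n,l,st,ce=cv2.connectedComponentsWithStats(m)
for i in range(1,n):
    if st[i,4]<40 and 140<ce[i][0]<240: print(ce[i],st[i,4],world(f,*ce[i],.11))
```

```text
[0.62296035 0.04356116 0.07730683] 0.0874226515329054 -47.678901026295
t 5.05 pos [0.623  0.0436 0.0773] yaw 72.98 F [10.1 -8.2 -0.1] open 0.0148
0.15 -0.04 0.03 0 0 -0; 0.07 0.04 0 0 0 -0; 0.07 0.03 0 0 0 -0; 0.07 0.04 0 0 0 -0; 0.07 0.03 0 0 0 -0; 0.07 0.03 0 0 0 -0; 0.07 0.03 0 0 0 -0; 0.07 0.02 0 0 0 -0
[162.11111111 162.55555556] 27 [0.59059676 0.18830528 0.11      ]
```

```bash
sed -i 's/^C=.*/OFF=np.array([.0025,-.001]);C=np.array([.5666,.1072])/; s/^def plan(pts, s=None):/def plan(pts, start=None):/; s/^    s=r.get_state();a,M=yaw(s);p=np.array(s\[.position.\]);out=\[\]/    s=r.get_state();a,M=yaw(s);p=np.array(s["position"] if start is None else start);out=[]/' h.py
python3 - <<'E'
from h import *
plan([(*pol(.085,a),.0765,73) for a in (-47,-45.5,-44,-42.5,-41,-39.5,-38,-36.8)],(.6211,.0454,.0763))
E
```

```text
t 5.1 pos [0.623  0.0436 0.0773] yaw 72.98 F [10.2 -9.   0.4] open 0.0149
0.03 0.14 -0.01 0 0 -0; 0.07 0.04 0 0 0 -0; 0.08 0.04 0 0 0 -0; 0.08 0.04 0 0 0 -0; 0.08 0.04 0 0 0 -0; 0.09 0.03 0 0 0 -0; 0.08 0.04 0 0 0 -0; 0.07 0.02 0 0 0 -0
```

Emit:
{"api": "apply_moves", "payload": {"series": "0.03 0.14 0 0 0 0; 0.07 0.04 0 0 0 0; 0.08 0.04 0 0 0 0; 0.08 0.04 0 0 0 0; 0.08 0.04 0 0 0 0; 0.09 0.03 0 0 0 0; 0.08 0.04 0 0 0 0; 0.07 0.02 0 0 0 0"}}

```text
clock: 5.9
position: [0.6345, 0.0564, 0.0771]
ee_rot: [0.803, 0.595, -0.0, -0.0]
ft_force: [-6.4, -2.5, 9.9]
opening: 0.0149
grasp_force: 41.3
```

Emit:
{"api": "apply_moves", "payload": {"series": "0 0 0 0 0 0; 0 0 0 0 0 0; 0 0 0 0 0 0; 0 0 -0.2 0 0 0; 0 0 -0.6 0 0 0; 0 0 -0.8 0 0 0; 0 0 -0.8 0 0 0; 0 0 -0.6 0 0 0", "hand": 0}}

```text
clock: 6.7
position: [0.6351, 0.0564, 0.1539]
ee_rot: [0.804, 0.595, 0.001, 0.0]
ft_force: [-0.3, 0.5, -0.1]
opening: 0.0428
grasp_force: 0.0
```

Run:
```python
from h import *
plan(line(np.array((.5664,-.1005))+OFF,.12,83,8))
```

```text
t 6.7 pos [0.6351 0.0564 0.1539] yaw 73.06 F [-0.3  0.5 -0.1] open 0.0428
-0.85 -0.09 0.17 0 0 -0.21; -0.85 -0.1 0.17 0 0 -0.2; -0.85 -0.12 0.17 0 0 -0.21; -0.84 -0.15 0.17 0 0 -0.21; -0.84 -0.16 0.17 0 0 -0.2; -0.84 -0.17 0.17 0 0 -0.21; -0.83 -0.2 0.17 0 0 -0.21; -0.83 -0.21 0.17 0 0 -0.21
```

Emit:
{"api": "apply_moves", "payload": {"series": "-0.85 -0.09 0.17 0 0 -0.2; -0.85 -0.1 0.17 0 0 -0.2; -0.85 -0.12 0.17 0 0 -0.2; -0.84 -0.15 0.17 0 0 -0.2; -0.84 -0.16 0.17 0 0 -0.2; -0.84 -0.17 0.17 0 0 -0.2; -0.83 -0.2 0.17 0 0 -0.2; -0.83 -0.21 0.17 0 0 -0.2", "hand": 1}}

```text
clock: 7.5
position: [0.5682, -0.1022, 0.1184]
ee_rot: [0.751, 0.661, 0.0, 0.001]
ft_force: [-0.1, 0.2, 0.4]
opening: 0.0856
grasp_force: 0.0
```

Run:
```python
from h import *
plan(line((.568,-.101),.05,83,8))
w=grab('wrist','w0');print(w['camera_matrix'],w['R'],-w['R'].T@w['t'])
```

```text
t 7.5 pos [ 0.5682 -0.1022  0.1184] yaw 82.72 F [-0.1  0.2  0.4] open 0.0856
0.01 -0 0.34 0 0 -0.01; 0 -0 0.34 0 0 -0; 0.01 -0 0.35 0 0 -0.01; 0 -0.01 0.34 0 0 -0; 0.01 0 0.34 0 0 -0.01; 0.01 0 0.34 0 0 -0.01; 0 -0 0.34 0 0 -0; 0.01 -0 0.35 0 0 -0.01
[[297.31863964   0.         254.97318157]
 [  0.         297.31863964 185.2806014 ]
 [  0.           0.           1.        ]] [[ 9.91856569e-01 -1.27358244e-01  6.50721248e-04]
 [-1.22254980e-01 -9.50655819e-01  2.85144234e-01]
 [-3.56968570e-02 -2.82901735e-01 -9.58484399e-01]] [ 0.5776238  -0.02999222  0.26105835]
```

View pics/w0.png

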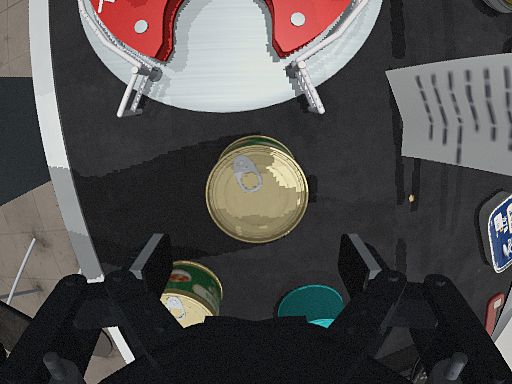

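The wrist view shows the tin rim centred at about (257,195), with the pocket mouth (about x=175–275) centred between the flared fence ends (125,115) and (322,110). The wheel is aligned with the opening.

```bash
cat >> h.py <<'E'
def wworld(f,u,v,z):
    K,R,t=f['camera_matrix'],f['R'],f['t'];a=np.array([u-K[0,2],v-K[1,2]])/K[0,0];th=np.hypot(*a)
    d=R.T@np.r_[a/th*np.sin(th),np.cos(th)];c=-R.T@t
    return c+d*(z-c[2])/d[2]
E
python3 - <<'E'
from h import *
w=grab('wrist');im=w['frame']
hh,s,v=cv2.split(cv2.cvtColor(im,cv2.COLOR_RGB2HSV));m=((hh>15)&(hh<40)&(s>40)&(v>90)).astype(np.uint8);m[260:]=0
cs,_=cv2.findContours(m,cv2.RETR_EXTERNAL,cv2.CHAIN_APPROX_NONE);c=max(cs,key=cv2.contourArea)
hull=cv2.convexHull(c)
pts=np.array([wworld(w,*p[0],.058)[:2] for p in hull]);(cx,cy),rad=cv2.minEnclosingCircle(pts.astype(np.float32)*1000);print(cx,cy,rad)
for u in(125,322): print(wworld(w,u,112,.03))
E
```

```text
570.0477905273438 -95.13072204589844 40.40019607543945
[ 0.4699543  -0.02641166  0.03      ]
[ 0.62682321 -0.04979386  0.03      ]
```

Emit:
{"api": "apply_moves", "payload": {"series": "0.08 0.03 0.6 0 0 0; 0 0 0.6 0 0 0; 0 0 0.6 0 0 0; 0 0 0.4 0 0 0; 0 0 0.3 0 0 0; 0 0 0.3 0 0 0; 0 0 0.25 0 0 0; 0 0 0.25 0 0 0"}}

```text
clock: 8.4
position: [0.5694, -0.0994, 0.0346]
ee_rot: [0.751, 0.66, 0.0, 0.0]
ft_force: [-0.1, -0.0, 0.4]
opening: 0.0851
grasp_force: 0.0
```

Emit:
{"api": "apply_moves", "payload": {"series": "0 0 0 0 0 0; 0 0 0 0 0 0; 0 0 0 0 0 0; 0 0 0 0 0 0; 0 0 0 0 0 0; 0 0 0 0 0 0; 0 0 0 0 0 0; 0 0 0 0 0 0", "hand": -1, "grip_force": 50}}

```text
clock: 9.2
position: [0.5693, -0.0994, 0.0348]
ee_rot: [0.751, 0.66, 0.0, -0.0]
ft_force: [0.2, -0.3, -2.2]
opening: 0.0737
grasp_force: 58.4
```

Run:
```python
from h import *
s=r.get_state();print(s['position'],s['grasp_force'])
w=grab('wrist','w1')
f=grab('side','s1');im=f['frame'][120:270,160:330];cv2.imwrite('pics/s1c.png',np.vstack([cv2.resize(im,(512,452)),])[:,:,::-1])
```

```text
[ 0.5692509  -0.09941361  0.03480978] 58.418673276901245
```

View pics/w1.png

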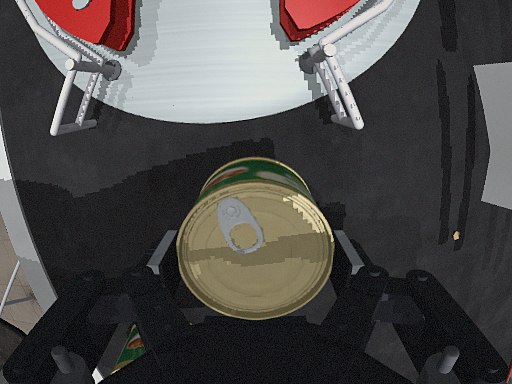

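The tin is held between the pads, centred at about (255,250), with the opening and pocket straight ahead.

Run:
```python
from h import *
z=.041;a=-96.7;s=.5693,-.0994
e=pol(.185,a);g=pol(.075,a)
plan([(s[0],s[1],z,83)]+[(*(np.array(s)+(e-s)*k/4),z,83.3) for k in (1,2,3,4)]+[(*pol(q,a),z,83.3) for q in (.17,.155,.14,.13,.12,.11,.1,.09,.08,.075,.075)]);print(g)
```

```text
t 9.3 pos [ 0.5692 -0.0994  0.0348] yaw 82.67 F [ 0.2  0.6 -1.3] open 0.0736
0 0 -0.25 0 0 -0.05; 0.2 -0.27 0 0 0 -0.05; 0.2 -0.26 0 0 0 -0; 0.19 -0.27 0 0 0 -0; 0.2 -0.27 0 0 0 -0; 0.6 -0 0 0 0 -0; 0.6 -0 0 0 0 -0; 0.6 -0 0 0 0 -0
0.4 -0 0 0 0 -0; 0.4 -0 0 0 0 -0; 0.4 -0 0 0 0 -0; 0.4 -0 0 0 0 -0; 0.4 -0 0 0 0 -0; 0.4 -0 0 0 0 -0; 0.2 -0 0 0 0 -0; 0 -0 0 0 0 -0
[0.55784969 0.0327122 ]
```

Emit:
{"api": "apply_moves", "payload": {"series": "0 0 -0.25 0 0 -0.05; 0.2 -0.27 0 0 0 -0.05; 0.2 -0.26 0 0 0 0; 0.19 -0.27 0 0 0 0; 0.2 -0.27 0 0 0 0; 0.6 0 0 0 0 0; 0.6 0 0 0 0 0; 0.6 0 0 0 0 0"}}

```text
clock: 10.1
position: [0.5507, -0.03, 0.0411]
ee_rot: [0.747, 0.665, 0.0, -0.0]
ft_force: [1.1, 1.1, -1.4]
opening: 0.0736
grasp_force: 58.7
```

Emit:
{"api": "apply_moves", "payload": {"series": "0.4 0 0 0 0 0; 0.4 0 0 0 0 0; 0.4 0 0 0 0 0; 0.4 0 0 0 0 0; 0.4 0 0 0 0 0; 0.4 0 0 0 0 0; 0.2 0 0 0 0 0; 0 0 0 0 0 0"}}

```text
clock: 10.9
position: [0.558, 0.0334, 0.0411]
ee_rot: [0.747, 0.665, 0.0, -0.0]
ft_force: [-0.3, -0.7, -1.5]
opening: 0.0737
grasp_force: 58.7
```

Run:
```python
from h import *
s=r.get_state();p=s['position'][:2]-C;print(s['position'],np.linalg.norm(p),np.degrees(np.arctan2(p[1],p[0])),s['ft_force'].round(1),s['opening'])
f=grab('side','s2');w=grab('wrist','w2')
cv2.imwrite('pics/c2.png',np.hstack([cv2.resize(f['frame'][170:275,160:300],(400,300)),cv2.resize(w['frame'],(400,300))])[:,:,::-1])
```

```text
[0.55795606 0.03337574 0.0410592 ] 0.07432858361817203 -96.67824138918266 [-0.3 -0.7 -1.5] 0.07366042183721541
```

View pics/c2.png

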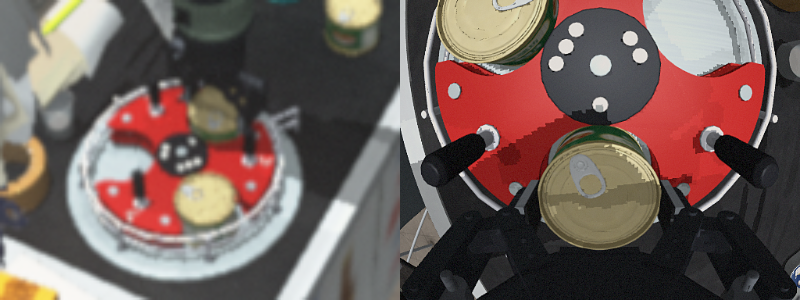

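Left is the side view with the tin in the pocket; on the right, the wrist view shows it centred at about (600,195) in line with the single dot, clear of the grips. I'll lower and release it.

Emit:
{"api": "apply_moves", "payload": {"series": "0 0 0.07 0 0 0; 0 0 0.07 0 0 0; 0 0 0 0 0 0; 0 0 0 0 0 0; 0 0 0 0 0 0; 0 0 0 0 0 0; 0 0 0 0 0 0; 0 0 0 0 0 0"}}

```text
clock: 11.8
position: [0.5579, 0.0326, 0.0375]
ee_rot: [0.747, 0.664, 0.0, -0.0]
ft_force: [-0.4, 0.2, -2.3]
opening: 0.0738
grasp_force: 58.8
```

Emit:
{"api": "apply_moves", "payload": {"series": "0 0 0 0 0 0; 0 0 0 0 0 0; 0 0 0 0 0 0; 0 0 0 0 0 0; 0 0 -0.2 0 0 0; 0 0 -0.7 0 0 0; 0 0 -0.9 0 0 0; 0 0 -0.9 0 0 0", "hand": 1}}

```text
clock: 12.6
position: [0.5578, 0.0326, 0.1062]
ee_rot: [0.747, 0.664, -0.0, -0.0]
ft_force: [0.2, 0.2, 0.3]
opening: 0.0857
grasp_force: 0.0
```

Run:
```python
from h import *
plan(line(pol(.085,-36.6),.158,83,6))
w=grab('wrist','w3');f=grab('side','s3')
cv2.imwrite('pics/c3.png',np.hstack([cv2.resize(f['frame'][170:275,160:300],(400,300)),cv2.resize(w['frame'],(400,300))])[:,:,::-1])
```

```text
t 12.6 pos [0.5578 0.0326 0.1062] yaw 83.27 F [0.2 0.2 0.3] open 0.0857
0.22 0.49 -0.35 0 0 0.01; 0.22 0.49 -0.34 0 0 0.01; 0.22 0.49 -0.35 0 0 0; 0.22 0.49 -0.34 0 0 0.01; 0.22 0.5 -0.35 0 0 0.01; 0.22 0.49 -0.34 0 0 0.01
```

View pics/c3.png

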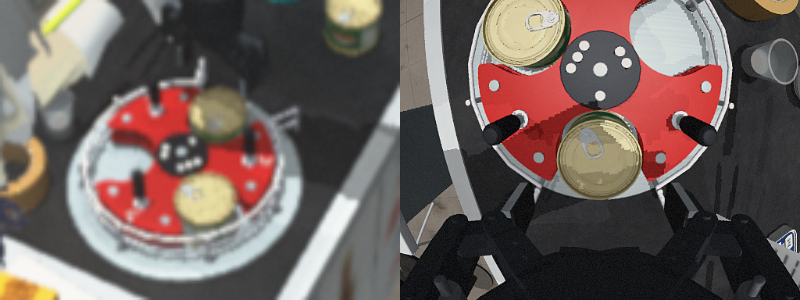

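The tin stands in pocket one in line with the single dot, and the fingers are clear. Next I'll pinch grip_b, on the right in the wrist view at about (700,130).

Emit:
{"api": "apply_moves", "payload": {"series": "0 0 -1 0 0 0; 0 0 -1 0 0 0; 0.22 0.49 0 0 0 0; 0.22 0.49 0 0 0 0; 0.22 0.49 0 0 0 0; 0.22 0.49 0 0 0 0; 0.22 0.5 0 0 0 0; 0.22 0.49 0 0 0 0", "hand": 0}}

```text
clock: 13.5
position: [0.6354, 0.0569, 0.1548]
ee_rot: [0.747, 0.664, -0.0, -0.0]
ft_force: [-0.1, 0.0, 1.1]
opening: 0.0427
grasp_force: 0.0
```

Emit:
{"api": "apply_moves", "payload": {"series": "0 0 0.6 0 0 0; 0 0 0.6 0 0 0; 0 0 0.6 0 0 0; 0 0 0.6 0 0 0; 0 0 0.5 0 0 0; 0 0 0.3 0 0 0; 0 0 0 0 0 0; 0 0 0 0 0 0"}}

```text
clock: 14.3
position: [0.6352, 0.0567, 0.0755]
ee_rot: [0.747, 0.664, 0.0, 0.0]
ft_force: [0.7, -0.1, 0.3]
opening: 0.0426
grasp_force: 0.0
```

Emit:
{"api": "apply_moves", "payload": {"series": "0 0 0 0 0 0; 0 0 0 0 0 0; 0 0 0 0 0 0; 0 0 0 0 0 0; 0 0 0 0 0 0; 0 0 0 0 0 0; 0 0 0 0 0 0; 0 0 0 0 0 0", "hand": -1, "grip_force": 50}}

```text
clock: 15.1
position: [0.6352, 0.0568, 0.0757]
ee_rot: [0.747, 0.664, 0.0, 0.0]
ft_force: [-1.4, -0.1, 4.9]
opening: 0.0144
grasp_force: 48.7
```

Run:
```python
from h import *
s=r.get_state();p=s['position'][:2]-C;print(np.linalg.norm(p),np.degrees(np.arctan2(p[1],p[0])))
plan([(*pol(.085,-36.6-d),s['position'][2],83.3) for d in [2,6,12,19,26,33,40,47,54,61,68,75,82,89,96,102,108,113,117,119,120,120,120,120]])
```

```text
0.08513688310053479 -36.307132238147965
t 15.1 pos [0.6352 0.0568 0.0757] yaw 83.27 F [-1.4 -0.1  4.9] open 0.0144
-0.11 -0.07 -0 0 0 -0; -0.2 -0.14 -0 0 0 -0; -0.28 -0.22 -0 0 0 -0; -0.29 -0.3 -0 0 0 -0; -0.25 -0.32 -0 0 0 -0; -0.21 -0.36 -0 0 0 -0; -0.17 -0.38 -0 0 0 -0; -0.12 -0.4 -0 0 0 -0
-0.07 -0.41 -0 0 0 -0; -0.02 -0.41 -0 0 0 -0; 0.03 -0.42 -0 0 0 -0; 0.08 -0.4 -0 0 0 -0; 0.14 -0.4 -0 0 0 -0; 0.17 -0.37 -0 0 0 -0; 0.23 -0.35 -0 0 0 -0; 0.22 -0.28 -0 0 0 -0
0.25 -0.25 -0 0 0 -0; 0.23 -0.19 -0 0 0 -0; 0.19 -0.14 -0 0 0 -0; 0.1 -0.06 -0 0 0 -0; 0.05 -0.03 -0 0 0 -0; 0 -0 -0 0 0 -0; 0 -0 -0 0 0 -0; 0 -0 -0 0 0 -0
```

Emit:
{"api": "apply_moves", "payload": {"series": "-0.11 -0.07 0 0 0 0; -0.2 -0.14 0 0 0 0; -0.28 -0.22 0 0 0 0; -0.29 -0.3 0 0 0 0; -0.25 -0.32 0 0 0 0; -0.21 -0.36 0 0 0 0; -0.17 -0.38 0 0 0 0; -0.12 -0.4 0 0 0 0"}}

```text
clock: 15.9
position: [0.5772, 0.0202, 0.0758]
ee_rot: [0.748, 0.663, 0.001, 0.002]
ft_force: [13.2, -9.8, 2.6]
opening: 0.0145
grasp_force: 52.8
```

Emit:
{"api": "apply_moves", "payload": {"series": "-0.07 -0.41 0 0 0 0; -0.02 -0.41 0 0 0 0; 0.03 -0.42 0 0 0 0; 0.08 -0.4 0 0 0 0; 0.14 -0.4 0 0 0 0; 0.17 -0.37 0 0 0 0; 0.23 -0.35 0 0 0 0; 0.22 -0.28 0 0 0 0"}}

```text
clock: 16.7
position: [0.5037, 0.0506, 0.0757]
ee_rot: [0.748, 0.664, 0.001, 0.001]
ft_force: [6.5, -3.0, 0.9]
opening: 0.0147
grasp_force: 49.8
```

Emit:
{"api": "apply_moves", "payload": {"series": "0.25 -0.25 0 0 0 0; 0.23 -0.19 0 0 0 0; 0.19 -0.14 0 0 0 0; 0.1 -0.06 0 0 0 0; 0.05 -0.03 0 0 0 0; 0 0 0 0 0 0; 0 0 0 0 0 0; 0 0 0 0 0 0"}}

```text
clock: 17.5
position: [0.4895, 0.0726, 0.0756]
ee_rot: [0.748, 0.664, 0.001, 0.001]
ft_force: [5.0, -3.8, 3.7]
opening: 0.0144
grasp_force: 52.0
```

Emit:
{"api": "apply_moves", "payload": {"series": "0 0 0 0 0 0; 0 0 0 0 0 0; 0 0 0 0 0 0; 0 0 -0.2 0 0 0; 0 0 -0.6 0 0 0; 0 0 -0.8 0 0 0; 0 0 -0.8 0 0 0; 0 0 -0.6 0 0 0", "hand": 0}}

```text
clock: 18.3
position: [0.4885, 0.0733, 0.1515]
ee_rot: [0.747, 0.664, 0.0, 0.0]
ft_force: [-0.0, -0.4, 0.5]
opening: 0.0427
grasp_force: 0.0
```

Run:
```python
from h import *
s=r.get_state();p=s['position'][:2]-C;print(np.linalg.norm(p),np.degrees(np.arctan2(p[1],p[0])))
plan(line((.4785,-.2165),.12,83.3,12))
w=grab('wrist','w4');f=grab('side','s4')
cv2.imwrite('pics/c4.png',np.hstack([cv2.resize(f['frame'][120:270,150:320],(400,353)),cv2.resize(w['frame'],(400,353))])[:,:,::-1])
```

```text
0.08516444302128008 -156.55150759590774
t 18.3 pos [0.4885 0.0733 0.1515] yaw 83.28 F [-0.  -0.4  0.5] open 0.0427
-0.96 0.08 0.11 0 0 -0; -0.97 0.08 0.1 0 0 -0; -0.96 0.08 0.11 0 0 -0; -0.96 0.08 0.1 0 0 -0; -0.97 0.08 0.11 0 0 -0; -0.96 0.08 0.1 0 0 -0; -0.96 0.08 0.11 0 0 -0; -0.97 0.08 0.1 0 0 -0
-0.96 0.08 0.11 0 0 -0; -0.96 0.08 0.1 0 0 -0; -0.97 0.08 0.11 0 0 -0; -0.96 0.08 0.1 0 0 -0
```

View pics/c4.png

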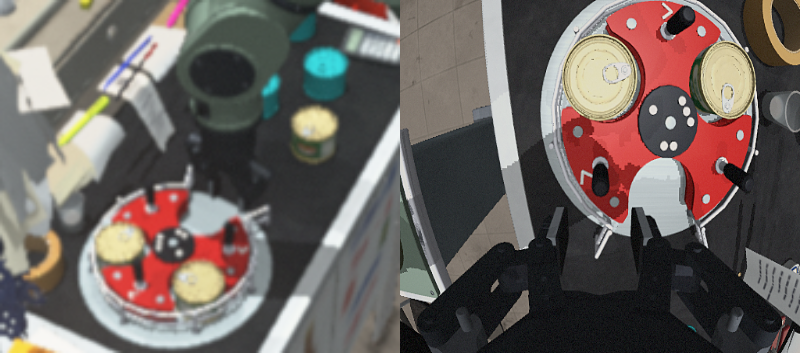

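The two-dot pocket, empty, now faces the opening at about (660,195) in the right-hand view, with tins seated in pockets one and three. On to the second tin, seen in the side view at about (315,130).

Emit:
{"api": "apply_moves", "payload": {"series": "-0.96 0.08 0.1 0 0 0; -0.96 0.08 0.1 0 0 0; -0.96 0.08 0.1 0 0 0; -0.96 0.08 0.1 0 0 0; -0.96 0.08 0.1 0 0 0; -0.96 0.08 0.1 0 0 0; -0.96 0.08 0.1 0 0 0; -0.96 0.08 0.1 0 0 0", "hand": 1}}

```text
clock: 19.2
position: [0.4814, -0.1202, 0.1294]
ee_rot: [0.747, 0.664, -0.0, -0.0]
ft_force: [0.3, 0.3, 0.1]
opening: 0.0856
grasp_force: 0.0
```

Emit:
{"api": "apply_moves", "payload": {"series": "-0.96 0.08 0.1 0 0 0; -0.96 0.08 0.1 0 0 0; -0.96 0.08 0.1 0 0 0; -0.96 0.08 0.1 0 0 0; 0 0 0 0 0 0; 0 0 0 0 0 0; 0 0 0 0 0 0; 0 0 0 0 0 0"}}

```text
clock: 20.0
position: [0.4787, -0.2147, 0.12]
ee_rot: [0.747, 0.665, 0.0, -0.0]
ft_force: [0.6, 0.9, -0.2]
opening: 0.0852
grasp_force: 0.0
```

Run:
```python
from h import *
w=grab('wrist','w5');im=w['frame']
hh,s,v=cv2.split(cv2.cvtColor(im,cv2.COLOR_RGB2HSV));m=((hh>15)&(hh<40)&(s>40)&(v>90)).astype(np.uint8);m[280:]=0;m[:90]=0
cs,_=cv2.findContours(m,cv2.RETR_EXTERNAL,cv2.CHAIN_APPROX_NONE);c=max(cs,key=cv2.contourArea)
pts=np.array([wworld(w,*p[0],.058)[:2] for p in cv2.convexHull(c)]);print(cv2.boundingRect(c),cv2.minEnclosingCircle(pts.astype(np.float32)*1000))
print(pts.min(0),pts.max(0))
plan(line((.479,-.216),.0355,83.3,8))
```

```text
(207, 139, 102, 107) ((481.6060485839844, -210.709228515625), 41.244529724121094)
[ 0.44327283 -0.25188598] [ 0.51823796 -0.16948408]
t 20.05 pos [ 0.4787 -0.2148  0.1201] yaw 83.34 F [-0.1  0.2  0. ] open 0.0855
-0.01 0 0.42 0 0 0; -0 0 0.43 0 0 0; -0.01 0.01 0.42 0 0 0; -0 -0 0.42 0 0 0; -0.01 0 0.42 0 0 0; -0 0 0.43 0 0 0; -0.01 0.01 0.42 0 0 0.01; -0.01 -0 0.42 0 0 -0
```

Emit:
{"api": "apply_moves", "payload": {"series": "0 0.05 0.6 0 0 0; 0 0 0.6 0 0 0; 0 0 0.6 0 0 0; 0 0 0.5 0 0 0; 0 0 0.3 0 0 0; 0 0 0.3 0 0 0; 0 0 0.25 0 0 0; 0 0 0.25 0 0 0"}}

```text
clock: 20.85
position: [0.4799, -0.2157, 0.0348]
ee_rot: [0.747, 0.664, 0.0, 0.0]
ft_force: [-0.9, -0.3, -0.6]
opening: 0.0856
grasp_force: 0.0
```

Emit:
{"api": "apply_moves", "payload": {"series": "0 0 0 0 0 0; 0 0 0 0 0 0; 0 0 0 0 0 0; 0 0 0 0 0 0; 0 0 0 0 0 0; 0 0 0 0 0 0; 0 0 0 0 0 0; 0 0 0 0 0 0", "hand": -1, "grip_force": 50}}

```text
clock: 21.65
position: [0.4798, -0.2157, 0.0351]
ee_rot: [0.747, 0.664, 0.0, -0.0]
ft_force: [0.4, 0.7, -3.1]
opening: 0.0734
grasp_force: 58.8
```

Run:
```python
from h import *
s=r.get_state();z=s['position'][2]+.006;s=s['position'][:2];a=-96.6
e=pol(.185,a)
plan([(s[0],s[1],z,83.3)]+[(*(np.array(s)+(e-s)*k/10),z,83.4) for k in range(1,11)]+[(*pol(q,a),z,83.4) for q in (.17,.155,.14,.13,.12,.11,.1,.09,.08,.075)]+[(*pol(.075,a),z,83.4)]*3)
```

```text
t 21.65 pos [ 0.4798 -0.2157  0.0351] yaw 83.27 F [ 0.4  0.7 -3.1] open 0.0734
0 0 -0.24 0 0 -0; 0.58 0.2 -0 0 0 -0.02; 0.59 0.19 -0 0 0 -0; 0.58 0.2 -0 0 0 -0; 0.58 0.19 -0 0 0 -0; 0.58 0.2 -0 0 0 -0; 0.59 0.2 -0 0 0 -0; 0.58 0.19 -0 0 0 -0
0.58 0.2 -0 0 0 -0; 0.59 0.2 -0 0 0 -0; 0.58 0.19 -0 0 0 -0; 0.6 0 -0 0 0 -0; 0.6 0 -0 0 0 -0; 0.6 0 -0 0 0 -0; 0.4 0 -0 0 0 -0; 0.4 0 -0 0 0 -0
0.4 0 -0 0 0 -0; 0.4 0 -0 0 0 -0; 0.4 0 -0 0 0 -0; 0.4 0 -0 0 0 -0; 0.2 0 -0 0 0 -0; -0 0 -0 0 0 -0; -0 0 -0 0 0 -0; -0 0 -0 0 0 -0
```

Emit:
{"api": "apply_moves", "payload": {"series": "0 0 -0.25 0 0 0; 0.58 0.2 0 0 0 0; 0.59 0.19 0 0 0 0; 0.58 0.2 0 0 0 0; 0.58 0.19 0 0 0 0; 0.58 0.2 0 0 0 0; 0.59 0.2 0 0 0 0; 0.58 0.19 0 0 0 0"}}

```text
clock: 22.45
position: [0.5262, -0.1174, 0.0415]
ee_rot: [0.747, 0.664, 0.0, -0.0]
ft_force: [-0.5, 0.3, -4.1]
opening: 0.0733
grasp_force: 59.2
```

Emit:
{"api": "apply_moves", "payload": {"series": "0.58 0.2 0 0 0 0; 0.59 0.2 0 0 0 0; 0.58 0.19 0 0 0 0; 0.6 0 0 0 0 0; 0.6 0 0 0 0 0; 0.6 0 0 0 0 0; 0.4 0 0 0 0 0; 0.4 0 0 0 0 0"}}

```text
clock: 23.25
position: [0.5532, -0.0113, 0.0413]
ee_rot: [0.747, 0.664, -0.0, -0.0]
ft_force: [0.9, -0.5, -2.4]
opening: 0.0733
grasp_force: 59.2
```

Run:
```python
from h import *
s=r.get_state();p=s['position'][:2]-C;print(s['position'],np.linalg.norm(p),np.degrees(np.arctan2(p[1],p[0])),s['ft_force'])
```

```text
[ 0.55315691 -0.01134595  0.0413407 ] 0.11930573233772784 -96.46969305231188 [ 0.87055183 -0.4937866  -2.38504373]
```

Emit:
{"api": "apply_moves", "payload": {"series": "0.4 0 0 0 0 0; 0.4 0 0 0 0 0; 0.4 0 0 0 0 0; 0.4 0 0 0 0 0; 0.2 0 0 0 0 0; 0 0 0 0 0 0; 0 0 0.07 0 0 0; 0 0 0.07 0 0 0"}}

```text
clock: 24.05
position: [0.5584, 0.0319, 0.0377]
ee_rot: [0.748, 0.664, -0.0, 0.0]
ft_force: [0.2, 0.8, -3.4]
opening: 0.0735
grasp_force: 59.2
```

Emit:
{"api": "apply_moves", "payload": {"series": "0 0 0 0 0 0; 0 0 0 0 0 0; 0 0 0 0 0 0; 0 0 0 0 0 0; 0 0 -0.2 0 0 0; 0 0 -0.7 0 0 0; 0 0 -0.9 0 0 0; 0 0 -0.9 0 0 0", "hand": 1}}

```text
clock: 24.85
position: [0.5583, 0.0326, 0.1064]
ee_rot: [0.747, 0.664, 0.0, -0.0]
ft_force: [-0.2, 0.6, 0.7]
opening: 0.0852
grasp_force: 0.0
```

Run:
```python
from h import *
w=grab('wrist','w6');f=grab('side','s6')
cv2.imwrite('pics/c6.png',np.hstack([cv2.resize(f['frame'][120:270,150:320],(400,353)),cv2.resize(w['frame'],(400,353))])[:,:,::-1])
s=r.get_state()['position'];
p=[(s[0],s[1],.131,83.3),(s[0],s[1],.156,83.3)];g=pol(.085,-36.6)
plan(p+[(*(s[:2]+(g-s[:2])*k/6),.156,83.3) for k in range(1,7)])
```

```text
t 24.95 pos [0.5595 0.0326 0.1081] yaw 83.26 F [ 0.2 -0.8  0. ] open 0.0856
0 0 -0.91 0 0 -0.01; 0 0 -1 0 0 0; 0.22 0.48 -0 0 0 0; 0.21 0.48 -0 0 0 0; 0.22 0.48 -0 0 0 0; 0.22 0.48 -0 0 0 0; 0.21 0.48 -0 0 0 0; 0.22 0.48 -0 0 0 0
```

View pics/c6.png

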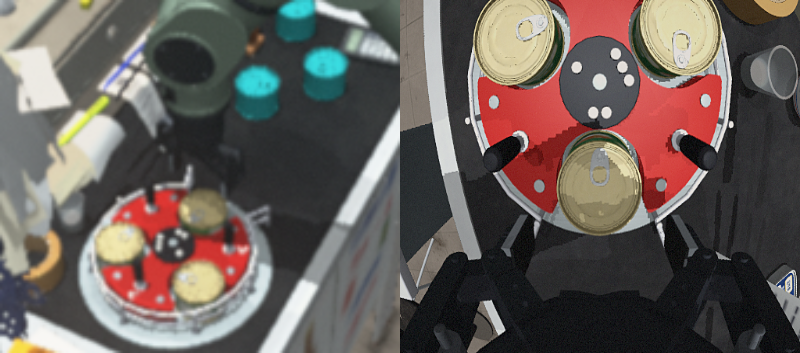

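All three tins now stand in their pockets; the second is at about (600,185), in line with the two dots. I'll repeat the pinch and turn.

Emit:
{"api": "apply_moves", "payload": {"series": "0 0 -0.95 0 0 0; 0 0 -1 0 0 0; 0.22 0.48 0 0 0 0; 0.22 0.48 0 0 0 0; 0.22 0.49 0 0 0 0; 0.22 0.49 0 0 0 0; 0.22 0.49 0 0 0 0; 0.22 0.49 0 0 0 0", "hand": 0}}

```text
clock: 25.75
position: [0.6351, 0.0569, 0.1538]
ee_rot: [0.747, 0.664, -0.0, -0.0]
ft_force: [-0.1, 0.3, 0.5]
opening: 0.0426
grasp_force: 0.0
```

Emit:
{"api": "apply_moves", "payload": {"series": "0 0 0.6 0 0 0; 0 0 0.6 0 0 0; 0 0 0.6 0 0 0; 0 0 0.6 0 0 0; 0 0 0.5 0 0 0; 0 0 0.3 0 0 0; 0 0 0 0 0 0; 0 0 0 0 0 0"}}

```text
clock: 26.55
position: [0.6349, 0.0568, 0.0745]
ee_rot: [0.747, 0.664, 0.0, 0.0]
ft_force: [-0.3, 0.2, -0.1]
opening: 0.0429
grasp_force: 0.0
```

Emit:
{"api": "apply_moves", "payload": {"series": "0 0 0 0 0 0; 0 0 0 0 0 0; 0 0 0 0 0 0; 0 0 0 0 0 0; 0 0 0 0 0 0; 0 0 0 0 0 0; 0 0 0 0 0 0; 0 0 0 0 0 0", "hand": -1, "grip_force": 50}}

```text
clock: 27.35
position: [0.6356, 0.0566, 0.0748]
ee_rot: [0.747, 0.664, 0.001, 0.001]
ft_force: [4.3, -1.8, 6.5]
opening: 0.0146
grasp_force: 49.4
```

Run:
```python
from h import *
s=r.get_state();p=s['position'][:2]-C;print(s['position'],np.linalg.norm(p),np.degrees(np.arctan2(p[1],p[0])),s['opening'],s['ft_force'])
```

```text
[0.63563535 0.05659326 0.07481628] 0.08559743791878348 -36.243481441376176 0.014637069415376836 [ 4.32785465 -1.84288925  6.48551636]
```

The start pose matches the first turn, so I'll use the same arc.

Emit:
{"api": "apply_moves", "payload": {"series": "-0.11 -0.07 0 0 0 0; -0.2 -0.14 0 0 0 0; -0.28 -0.22 0 0 0 0; -0.29 -0.3 0 0 0 0; -0.25 -0.32 0 0 0 0; -0.21 -0.36 0 0 0 0; -0.17 -0.38 0 0 0 0; -0.12 -0.4 0 0 0 0"}}

```text
clock: 28.15
position: [0.5773, 0.0202, 0.0749]
ee_rot: [0.748, 0.663, 0.001, 0.002]
ft_force: [14.3, -4.6, -0.5]
opening: 0.0144
grasp_force: 50.6
```

Emit:
{"api": "apply_moves", "payload": {"series": "-0.07 -0.41 0 0 0 0; -0.02 -0.41 0 0 0 0; 0.03 -0.42 0 0 0 0; 0.08 -0.4 0 0 0 0; 0.14 -0.4 0 0 0 0; 0.17 -0.37 0 0 0 0; 0.23 -0.35 0 0 0 0; 0.22 -0.28 0 0 0 0"}}

```text
clock: 28.95
position: [0.5035, 0.0507, 0.0747]
ee_rot: [0.748, 0.664, 0.001, 0.001]
ft_force: [10.4, -8.7, 3.7]
opening: 0.0144
grasp_force: 51.5
```

Emit:
{"api": "apply_moves", "payload": {"series": "0.25 -0.25 0 0 0 0; 0.23 -0.19 0 0 0 0; 0.19 -0.14 0 0 0 0; 0.1 -0.06 0 0 0 0; 0.05 -0.03 0 0 0 0; 0 0 0 0 0 0; 0 0 0 0 0 0; 0 0 0 0 0 0"}}

```text
clock: 29.75
position: [0.4892, 0.0729, 0.0746]
ee_rot: [0.748, 0.664, 0.001, 0.001]
ft_force: [6.0, -3.2, 6.5]
opening: 0.0145
grasp_force: 51.2
```

Emit:
{"api": "apply_moves", "payload": {"series": "0 0 0 0 0 0; 0 0 0 0 0 0; 0 0 0 0 0 0; 0 0 -0.2 0 0 0; 0 0 -0.6 0 0 0; 0 0 -0.8 0 0 0; 0 0 -0.8 0 0 0; 0 0 -0.8 0 0 0", "hand": 0}}

```text
clock: 30.55
position: [0.488, 0.0733, 0.1552]
ee_rot: [0.747, 0.664, -0.0, -0.0]
ft_force: [0.2, 0.4, -0.1]
opening: 0.043
grasp_force: 0.0
```

Emit:
{"api": "apply_moves", "payload": {"series": "-0.9 0 -0.2 0 0 0; -0.9 0 -0.2 0 0 0; -0.9 0 -0.2 0 0 0; -0.9 0 -0.2 0 0 0; -0.9 0 -0.2 0 0 0; -0.9 0 -0.2 0 0 0; -0.9 0 0 0 0 0; 0 0 0 0 0 0"}}

```text
clock: 31.35
position: [0.4692, -0.0858, 0.1844]
ee_rot: [0.749, 0.663, -0.0, 0.0]
ft_force: [0.2, 0.8, 0.7]
opening: 0.0427
grasp_force: 0.0
```

Run:
```python
from h import *
f=grab('top');t=f['frame'];w=grab('wrist')['frame']
cv2.imwrite('pics/c7.png',np.hstack([cv2.resize(t[125:245,95:255],(400,300)),cv2.resize(w,(400,300))])[:,:,::-1])
P=cloud(f);H=P[...,2];h,s,v=cv2.split(cv2.cvtColor(t,cv2.COLOR_RGB2HSV))
n,l,st,ce=cv2.connectedComponentsWithStats(((h>15)&(h<40)&(s>40)&(v>120)&(H>.045)&(H<.07)).astype(np.uint8))
for i in range(1,n):
    if st[i,4]>60 and 140<ce[i][0]<300: 
        d=world(f,*ce[i],.0605)[:2]+OFF-C;print(ce[i].round(1),st[i,4],np.linalg.norm(d).round(4),np.degrees(np.arctan2(d[1],d[0])).round(1))
```

```text
[179.  150.8] 288 0.0841 27.3
[220.1 178.3] 229 0.0894 -94.4
[173.8 197.9] 243 0.0848 145.9
```

View pics/c7.png

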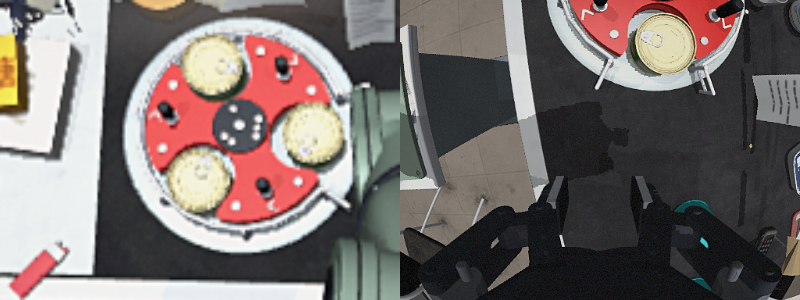

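The three-dot pocket with the old tin faces the opening at about (312,135) in the left view. All tins stand within 14 mm of their seats, and the arm is clear, so I'll hand the job in.

```bash
python3 -c "
from plant import r
print(r.sign_off())"
```

```text
the job is handed in; nothing more can be done
None
```

The job is handed in at about 31 s of the 69 s limit: new tins stand in pockets one and two, and pocket three with the old tin faces the opening; sign-off returned no verdict.

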